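# Seat the slide carrier on the microscope stage

### The job

The plate with four slides has been put down carelessly on the video microscope's stage and lies propped up on the two locating pins. With your fingertips, nudge it sideways over the stage until its two holes drop over the pins and it lies flat, then take your hand away. Do not pick the plate up or prise it up, and leave the bottles and the other things around it where they are.

Things in the scene. Friction and masses are not known exactly. Their poses are not given: they have to be found in the camera images.
- carrier: The slide carrier: loose bare-aluminium plate, 130 (x) x 170 (y) x 8 mm, 0.38 to 0.63 kg, four slides let in flush, their white label ends towards the robot. Origin: centre of its underside; x away from the robot, y left, z up. At the start its near edge rests on the stage and its far part on the pin tops: it slopes up away from the robot by about 4.5 degrees. A push of a few newtons slides it.
- hole_left (a point): Centre, at the underside, of the carrier's round hole: 11 mm, right through, 35 mm in +x and 65 mm in +y (left) of the plate's centre. At the start the plate lies 11 to 20 mm too near the robot, up to 14 mm too far left or right, and twisted by up to 0.09 rad. It drops by its own weight once both holes are over the pins, and the pins then stop it.
- hole_right (a point): Centre, at the underside, of the carrier's slotted hole: 11 mm in x by 16 mm in y, right through, 35 mm in +x and 65 mm in -y (right) of the plate's centre. The plate's edges are square and catch best with the fingertips just clear of the stage.
- stage (a point): Centre of the upper face of the microscope's stage: fixed flat black plate, 230 (x) x 290 (y) mm, 52 mm above the bench; x away from the robot, y left, z up; turned -0.35 to 0.15 rad. A seated carrier is centred here and square with the stage (50 mm of stage free before and behind it, 60 mm at each side); fine white corner lines on the stage frame it.
- pin_left (a point): Top of the left locating pin fixed in the stage: steel, 8 mm across, straight for 5 mm, then a hemisphere, 9 mm tall in all; 35 mm in +x and 65 mm in +y of the stage's centre. It belongs in the carrier's round hole, with 1.5 mm of play all round, and then stands 1 mm above the plate's upper face.
- pin_right (a point): Top of the right locating pin: the same, 35 mm in +x and 65 mm in -y of the stage's centre. It belongs in the carrier's slot.
- stand: The fixed microscope stand that carries the stage: origin on the bench below the stage's centre, axes as the stage's. Column 44 mm across at the foot, 340 mm tall, 158 mm in +x and 122 mm in -y of the origin. Its camera boom is swung out over the bench to the right (-y): boom 272 mm above the bench, camera 352 mm in -y, its ring light 190 mm above the bench.
- oil_bottle: Bystander, not part of the job, to be left where it is: small amber oil bottle, 25 mm across and 58 mm tall, standing on the stage's far left corner.
- stain_bottle: Bystander, not part of the job, to be left where it is: amber dropper bottle, 38 mm across and 95 mm tall, on the bench to the left of the stand.
- slide_box: Bystander, not part of the job, to be left where it is: grey slide box, 85 x 102 x 35 mm, on the bench to the right of the stand.
- petri: Bystander, not part of the job, to be left where it is: closed Petri dish, 95 mm across and 16 mm tall, on the bench in front of the stand.
- marker: Bystander, not part of the job, to be left where it is: pen, 125 mm long, lying on the bench in front of the stand.
- forceps: Bystander, not part of the job, to be left where it is: steel forceps, 125 mm long, lying on the bench to the right of the stand.
- beaker: Bystander, not part of the job, to be left where it is: glass beaker, 52 mm across and 70 mm tall, on the bench to the left of the stand.
Things that resemble listed ones, but are neither listed nor needed, are in the scene too. Of the things that look like the carrier, the middle-sized one is meant.

How it is judged (in metres and radians):
At the end, for the whole second after the job is handed in: The carrier lies flat on the stage with both pins in their holes: its underside within 2 mm of the stage at its centre and at both holes, tilted less than 0.02 rad, hole centres within 3 mm (round hole) and 4 mm (slot) of the pins, at rest and let go (z of carrier in the frame of stage below 0.0018 m and z of each of hole_left, hole_right in the frame of stage below 0.002 m and angle between carrier's own z axis and vertical below 0.02 rad and horizontal distance between hole_left and pin_left below 0.003 m and horizontal distance between hole_right and pin_right below 0.004 m and linear speed of carrier below 0.01 m/s and angular speed of carrier below 0.05 rad/s); the robot touches nothing.
It fails at once if the carrier was picked up or prised up off the stage (z of carrier in the frame of stage above 0.018 m or angle between carrier's own z axis and vertical above 0.17 rad).
It fails at once if a bottle or the beaker was pushed away or knocked over (30 mm) (distance of any of oil_bottle, stain_bottle, beaker from where it was at the start of the episode above 0.03 m or angle between any of oil_bottle, stain_bottle, beaker's own z axis and vertical above 0.5 rad).
It fails at once if the slide box, Petri dish, pen or forceps were pushed away (30 mm) (distance of any of slide_box, petri, marker, forceps from where it was at the start of the episode above 0.03 m or angle between any of slide_box, petri, forceps's own z axis and vertical above 0.5 rad).
It also fails if it takes over 64 s, if anything falls off the work surface, if the arm or the gripper's body presses on something with over 40 N, if the wrist force passes 120 N, or if a joint passes its speed limit or range.

### The arm

A 6-joint arm with a two-finger parallel gripper is mounted at the origin on the work surface. World frame = base frame: x ahead of the robot, y to its left, z up, the work surface at z = 0. Lengths are in m, angles in degrees, forces in N, time in s.
With the tool pointing down it reaches from about 0.35 to 0.875 m from the base axis. Payload 4.2 kg.
Tool frame: the origin (TCP) lies at the very end of the fingers, on their centre line; the grasp point (between the pads) lies 19 mm behind it; z points along the fingers, y is the line along which they close (so a half turn about z gives the same grasp; the last joint's range is limited). The gripper opens to 87 mm and grips with 3 to 60 N. Pads are 19 mm wide; open, the fingers measure 117 mm over their backs; the gripper's body (75 mm by 190 mm) begins 51 mm behind the grasp point.
Start: joints at [-49.813, 22.042, 0.453, 0, -68.411, -14.817], TCP at [0.268, -0.565, 0.223] pointing down, gripper open.
Joint ranges: [-179.83, 179.83], [-69.29, 118.12], [-61.27, 80.66], [-181.25, 117.63], [-171.15, -9.14], [-177.46, 177.46]. Speed limits (degrees/s): [159.86, 159.86, 180, 180, 180, 180].

### API

Orientations are given as a 3x3 rotation matrix whose columns are the frame's x, y, z axes.
In Python, from station import monitor, cams, ticket gives the robot as it stands.
- The arm moves only by the tool drive_tool, never from a script. Its argument "moves" is a list of rows, each an object with "delta_pos": the shift along the tool's x, y, z in mm, a list of three; "turn": the turn about the tool's z in rad; "claw": the opening, from 0 (shut) to 1 (fully open). A call has 1 to 12 rows; each row shifts and turns the commanded pose from where the row before left it, along the tool's axes as they then stand; what a row does not reach is not made up. A row lasts 1/8 s, in which the tool goes at most 62.5 mm and 10.7 degrees, less where a joint would pass 70% of its speed; a pose out of reach is approached as far as the arm can. A call is refused whole if a number of a shift passes 62.5 or a number of a turn 0.188, either way. A call with a gripper value outside its range is refused whole. The fingers move at their own pace and stop on an object; the grip force is fixed at half the most. Time passes only in rows, so rows that do not move let the fingers close. It gives the time, the measured TCP pose, the force, the opening and the grip force at its end, in the units of the state.
- monitor.sense(): the state, without advancing time (a new reading comes with each control period).
- cams.capture(name): name is "scene" or "top" or "wrist"; returns a dict with "color" (420x560x3 uint8, red, green, blue), "range_z" (420x560 float32, m along the optical axis (not along the pixel's ray), 0 where there is no reading), "vertical_fov" (degrees; the focal length in pixels is half the picture's height over the tangent of half this angle, whatever the lens; pixels are square), "cx", "cy" (the principal point, pixels), "extrinsics" (4x4, takes a point from camera to world coordinates). Camera axes: x right, y down, z forward; pixel columns grow to the right and rows downward; lengths in m; the calibration is good to about 2 mm. The wrist camera is an equidistant fisheye: a pixel r from the principal point sees the ray r / f radians off the axis. A picture is of the moment at which its call begins.
- ticket.finish_job(): hands the job in; it is judged then, once.
The state is a dict: "time_s": time; "joints": joint angles; "joint_velocities": joint speeds; "effort": joint torques, N m; "tcp_pos": TCP position; "ee_rot": TCP orientation; "wrist_force": force on the tool from outside, world axes, zero at the start; "moment": the same for the moment, N m; "gripper_width": opening from 0.0 (shut) to 1.0 (fully open); "gripper_force": force on a finger pad.
Only numpy, scipy, OpenCV 4.12 (cv2) and the standard library are available. Lean on these libraries where they do the work, as an engineer would, in place of code of your own. Each camera call takes 0.05 s, during which the arm holds its last target. There are 200 camera calls.

## Working session

There is one attempt and no reset: what is moved stays moved. The work goes in short steps, Python scripts to look and compute and a tool call to move; the robot and the scene stay as the last step left them, time stands still between calls to the robot, and variables do not carry over. Pictures are saved under pics/ and viewed, at most 10 in all, crops included, and the job is handed in when it is done.

Besides the shell and the picture viewer there is one more tool, called as name(argument=value, ...), one argument or row to a line, values as JSON. drive_tool: Moves the arm, as the interface text tells. Its arguments: {"type":"object","properties":{"moves":{"type":"array","items":{"type":"object","properties":{"delta_pos":{"type":"array","items":{"type":"number"}},"turn":{"type":"number"},"claw":{"type":"number"}}}}},"required":["moves"]}

```bash
mkdir -p pics
cat > h.py <<'E'
import numpy as np, cv2
from station import monitor, cams, ticket
def shot(n):
    c=cams.capture(n); np.savez(f'/tmp/{n}.npz',**c); return c
def load(n): return dict(np.load(f'/tmp/{n}.npz'))
def f(c): return c['color'].shape[0]/2/np.tan(np.radians(float(c['vertical_fov']))/2)
def pt(c,u,v,z=None,fish=False):
    """pixel -> world, by depth, or on plane of height z"""
    a=np.array([u-c['cx'],v-c['cy']],float)/f(c)
    if fish:
        r=np.hypot(*a); a=a*np.tan(r)/max(r,1e-9)
    E=c['extrinsics']; d=E[:3,:3]@np.r_[a,1]; o=E[:3,3]
    if z is None: return o+d*np.median(c['range_z'][int(v)-1:int(v)+2,int(u)-1:int(u)+2])
    return o+d*(z-o[2])/d[2]
def save(name,img): cv2.imwrite(f'pics/{name}.png',cv2.cvtColor(img,cv2.COLOR_RGB2BGR))
E
python3 - <<'E'
from h import *
a=shot('scene');b=shot('top')
save('s1',a['color']);save('t1',b['color'])
for c in(a,b): print(c['extrinsics'].round(3).tolist(),f(c),c['cx'],c['cy'])
s=monitor.sense();print(s['tcp_pos'],np.array(s['ee_rot']).round(3).tolist(),s['time_s'])
E
```

```text
[[0.818, 0.388, -0.425, 0.918], [0.575, -0.557, 0.599, -0.456], [-0.004, -0.735, -0.678, 0.624], [0.0, 0.0, 0.0, 1.0]] 427.1376513160544 277.03569571200927 210.03592523421744
[[-0.018, -0.986, 0.166, 0.463], [-0.999, 0.026, 0.048, 0.007], [-0.052, -0.164, -0.985, 0.75], [0.0, 0.0, 0.0, 1.0]] 383.78644426059867 281.4807834524168 207.72040310669385
[ 0.26756049 -0.56424832  0.22157878] [[-0.904, -0.428, -0.001], [-0.428, 0.904, 0.002], [0.0, 0.002, -1.0]] 0.1
```

View pics/t1.png

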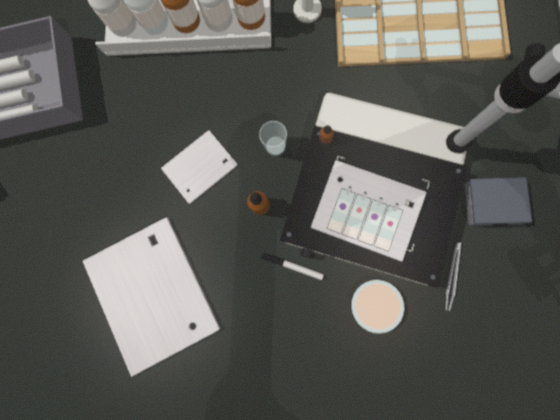

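View pics/s1.png

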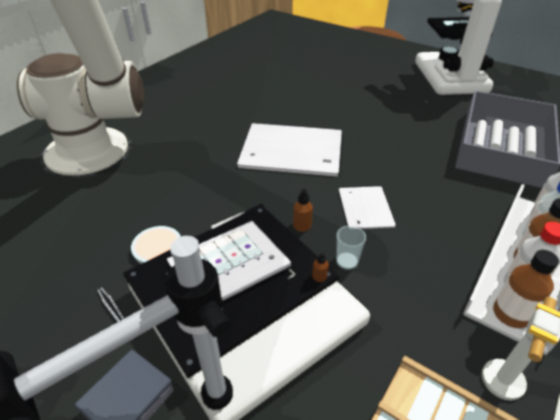

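The top view shows three plates that could be the carrier: a large one at (150,297), a small one at (200,165), and a middle-sized one with four slides on the black stage at (368,210). I choose the last. I'll check it in a close crop that also shows the pins, corner lines and plate corners.

Run:
```python
from h import *
b=load('top')
im=b['color'][120:290,270:480]
im=cv2.convertScaleAbs(cv2.resize(im,None,fx=3.5,fy=3.5,interpolation=cv2.INTER_CUBIC),alpha=1.2,beta=25)
save('t1c',im)
for n,u,v in [('stageFR',434,276),('stageNL',290,237),('carrier',368,235),('stageL',305,190),('box',500,200),('petri',378,306),('pen',300,269),('stain',258,202),('oil',327,135),('forc',453,280)]: print(n,pt(b,u,v).round(3))
```

```text
stageFR [ 0.451 -0.225  0.053]
stageNL [0.526 0.027 0.052]
carrier [ 0.525 -0.113  0.062]
stageL [ 0.612 -0.003  0.052]
box [ 0.586 -0.361  0.036]
petri [ 0.398 -0.132  0.015]
pen [0.468 0.01  0.01 ]
stain [0.587 0.081 0.08 ]
oil [ 0.704 -0.045  0.089]
forc [ 0.442 -0.276  0.001]
```

View pics/t1c.png

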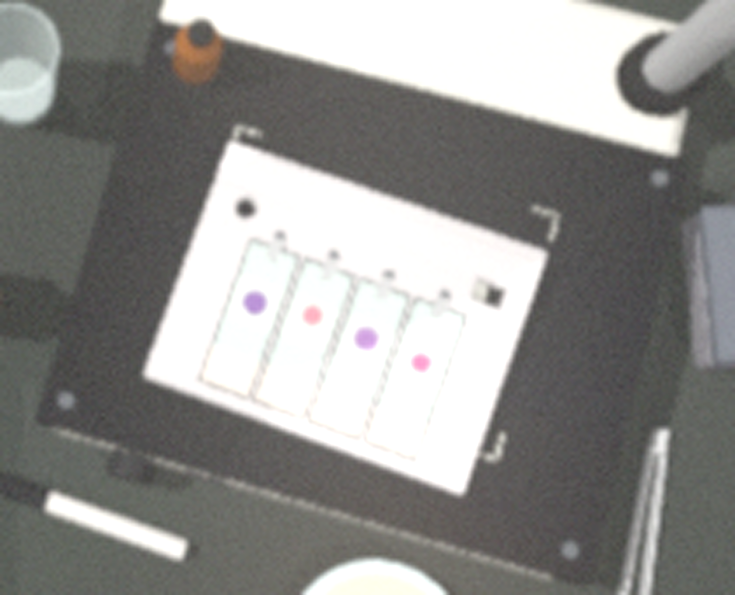

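The crop shows the carrier with its slides: round hole at crop (245,208), slot at (490,293), plate corners at (232,142), (547,250), (463,493) and (145,377). Stage screws are at (65,400), (570,550), (660,178) and (170,48), with corner lines at (237,130), (557,213) and (497,458).

```bash
cat > m.py <<'E'
from h import *
b=load('top')
P=lambda l,z:np.array([pt(b,270+u/3.5,120+v/3.5,z) for u,v in l])
sc=P([(170,48),(660,178),(570,550),(65,400)],.053)
co=P([(237,130),(557,213),(497,458)],.052)
ys=(sc[0]-sc[1]+sc[3]-sc[2])[:2]; th=np.degrees(np.arctan2(ys[1],ys[0]))-90
print('screws',sc.round(4)[:,:2].tolist(),'centre',sc.mean(0).round(4),'yaw',th)
d=co[0]-co[1];print('corners ctr',((co[0]+co[2])/2).round(4),'yaw',np.degrees(np.arctan2(d[1],d[0]))-90, np.linalg.norm(co[0]-co[1]),np.linalg.norm(co[1]-co[2]))
far=P([(232,142),(547,250)],.070);near=P([(145,377),(463,493)],.060)
print('far',far.round(4).tolist(),'near',near.round(4).tolist(),np.linalg.norm(far[0]-far[1]),np.linalg.norm(near[0]-near[1]),np.linalg.norm(far[0]-near[0]))
d=far[0]-far[1]+near[0]-near[1];ph=np.degrees(np.arctan2(d[1],d[0]))-90
c=(far.mean(0)+near.mean(0))/2
print('plate ctr',c.round(4),'yaw',ph)
E
python3 m.py
python3 - <<'E'
from h import *
b=load('top')
# depth along plate: slope check
for u,v in [(341,165),(405,200),(318,222),(395,250)]: print(pt(b,u,v).round(4))
E
```

```text
screws [[0.7202, -0.0319], [0.6396, -0.2844], [0.4493, -0.2226], [0.5305, 0.029]] centre [ 0.5849 -0.1275  0.053 ] yaw -17.78910472463781
corners ctr [ 0.5846 -0.1282  0.052 ] yaw -17.10568945108828 0.17195011039928254 0.13295176598299366
far [[0.6615, -0.0614, 0.07], [0.5995, -0.2178, 0.07]] near [[0.5407, -0.0127, 0.06], [0.4785, -0.1699, 0.06]] 0.16826516940236272 0.1691139464717938 0.13054924873342857
plate ctr [ 0.57   -0.1155  0.065 ] yaw -21.602207342124927
[ 0.6528 -0.0695  0.07  ]
[ 0.5856 -0.1803  0.0671]
[ 0.5506 -0.0248  0.0614]
[ 0.4976 -0.1582  0.0614]
```

drive_tool(
  moves=[
    {"turn": 0.185},
    {"turn": 0.185},
    {"turn": 0.185},
    {"turn": 0.185},
    {"turn": 0.013},
    {"delta_pos": [-5, 43, 0]},
    {"delta_pos": [-5, 43, 0]},
    {"delta_pos": [-5, 43, 0]},
    {"delta_pos": [-5, 43, 0]},
    {"delta_pos": [-5, 43, 0]},
    {"delta_pos": [-5, 43, 0]},
    {"delta_pos": [-5, 43, 0]},
  ],
)

```text
invalid input
```

drive_tool(
  moves=[
    {"delta_pos": [-5, 43, 0]},
    {"delta_pos": [-5, 43, 0]},
    {"delta_pos": [-5, 43, 10]},
    {"delta_pos": [-5, 43, 20]},
    {"delta_pos": [-5, 43, 20]},
    {"delta_pos": [-8, 46, 20]},
    {},
    {},
  ],
)

```text
invalid input
```

```bash
cat >> h.py <<'E'
S0=np.array([.585,-.128,.052]); yaw=np.radians(-17.8)
RS=np.array([[np.cos(yaw),-np.sin(yaw),0],[np.sin(yaw),np.cos(yaw),0],[0,0,1]])
def st(p): return ((np.array(p)-S0)@RS*1000).round(1)
def tcp():
    s=monitor.sense(); r=np.array(s['ee_rot'])
    print('t',s['time_s'],'tcp stage mm',st(s['tcp_pos']),'yaw err deg',round(np.degrees(np.arctan2(-r[0,1],r[1,1])-yaw),2),'F',(np.array(s['wrist_force'])@RS).round(1),s['gripper_width'])
E
python3 - <<'E'
from h import *
tcp()
E
```

```text
t 0.1 tcp stage mm [-168.9 -512.4  169.6] yaw err deg 43.16 F [-0.1 -0.3  0.2] 1.0009214616611
```

drive_tool(
  moves=[
    {"delta_pos": [0, 0, 0], "turn": 0.185, "claw": 1},
    {"delta_pos": [0, 0, 0], "turn": 0.185, "claw": 1},
    {"delta_pos": [0, 0, 0], "turn": 0.185, "claw": 1},
    {"delta_pos": [0, 0, 0], "turn": 0.185, "claw": 1},
    {"delta_pos": [-5, 43, 0], "turn": 0.013, "claw": 1},
    {"delta_pos": [-5, 43, 0], "turn": 0, "claw": 1},
    {"delta_pos": [-5, 43, 0], "turn": 0, "claw": 1},
    {"delta_pos": [-5, 43, 0], "turn": 0, "claw": 1},
    {"delta_pos": [-5, 43, 0], "turn": 0, "claw": 1},
    {"delta_pos": [-5, 43, 0], "turn": 0, "claw": 1},
    {"delta_pos": [-5, 43, 0], "turn": 0, "claw": 1},
  ],
)

```text
time_s: 1.48
tcp_pos: [0.3927, -0.2871, 0.2222]
ee_rot: [[-0.952, 0.305, -0.0], [0.305, 0.952, 0.0], [0.001, 0.0, -1.0]]
wrist_force: [1.0, -0.2, 0.7]
gripper_width: 1.0
gripper_force: 0.0
```

drive_tool(
  moves=[
    {"delta_pos": [-5, 43, 0], "turn": 0, "claw": 1},
    {"delta_pos": [-5, 43, 10], "turn": 0, "claw": 1},
    {"delta_pos": [-5, 43, 20], "turn": 0, "claw": 1},
    {"delta_pos": [-5, 43, 20], "turn": 0, "claw": 1},
    {"delta_pos": [-8, 46, 20], "turn": 0, "claw": 1},
    {"delta_pos": [0, 0, 0], "turn": 0, "claw": 1},
    {"delta_pos": [0, 0, 0], "turn": 0, "claw": 1},
  ],
)

```text
time_s: 2.35
tcp_pos: [0.4855, -0.0895, 0.1524]
ee_rot: [[-0.952, 0.305, -0.001], [0.305, 0.952, -0.0], [0.001, -0.0, -1.0]]
wrist_force: [-1.2, 0.6, -0.6]
gripper_width: 1.006
gripper_force: 0.0
```

Run:
```python
from h import *
tcp()
```

```text
t 2.35 tcp stage mm [-106.5    6.2  100.4] yaw err deg 0.05 F [-1.3  0.2 -0.6] 1.0059695011570975
```

drive_tool(
  moves=[
    {"delta_pos": [0, 0, 30], "turn": 0, "claw": 1},
    {"delta_pos": [0, 0, 30], "turn": 0, "claw": 1},
    {"delta_pos": [0, 0, 22], "turn": 0, "claw": 1},
    {"delta_pos": [0, 0, 10], "turn": 0, "claw": 1},
    {"delta_pos": [0, 0, 5], "turn": 0, "claw": 1},
    {"delta_pos": [0, 0, 0], "turn": 0, "claw": 1},
    {"delta_pos": [0, 0, 0], "turn": 0, "claw": 1},
  ],
)

```text
time_s: 3.22
tcp_pos: [0.4863, -0.0895, 0.0564]
ee_rot: [[-0.952, 0.305, 0.002], [0.305, 0.952, 0.0], [-0.002, 0.001, -1.0]]
wrist_force: [0.4, 0.6, -0.3]
gripper_width: 1.0
gripper_force: 0.0
```

drive_tool(
  moves=[
    {"delta_pos": [-2, 0, 0], "turn": 0, "claw": 1},
    {"delta_pos": [-2, 0, 0], "turn": 0, "claw": 1},
    {"delta_pos": [-2, 0, 0], "turn": 0, "claw": 1},
    {"delta_pos": [-2, 0, 0], "turn": 0, "claw": 1},
    {"delta_pos": [-2, 0, 0], "turn": 0, "claw": 1},
    {"delta_pos": [-2, 0, 0], "turn": 0, "claw": 1},
    {"delta_pos": [-2, 0, 0], "turn": 0, "claw": 1},
    {"delta_pos": [-2, 0, 0], "turn": 0, "claw": 1},
  ],
)

```text
time_s: 4.22
tcp_pos: [0.4984, -0.0948, 0.0551]
ee_rot: [[-0.952, 0.306, -0.006], [0.306, 0.952, -0.0], [0.005, -0.002, -1.0]]
wrist_force: [-5.8, -0.3, 4.4]
gripper_width: 0.997
gripper_force: 2.7
```

drive_tool(
  moves=[
    {"delta_pos": [-2, 0, 0], "turn": 0, "claw": 1},
    {"delta_pos": [-2, 0, 0], "turn": 0, "claw": 1},
    {"delta_pos": [-2, 0, 0], "turn": 0, "claw": 1},
    {"delta_pos": [-2, 0, 0], "turn": 0, "claw": 1},
  ],
)

```text
time_s: 4.72
tcp_pos: [0.5056, -0.0974, 0.055]
ee_rot: [[-0.952, 0.307, -0.007], [0.307, 0.952, -0.0], [0.006, -0.002, -1.0]]
wrist_force: [-6.8, 0.4, 5.1]
gripper_width: 1.002
gripper_force: 3.0
```

Run:
```python
from h import *
tcp()
b=shot('top'); w=shot('wrist')
im=b['color'][120:290,270:480]
save('t2c',cv2.convertScaleAbs(cv2.resize(im,None,fx=3.5,fy=3.5,interpolation=cv2.INTER_CUBIC),alpha=1.2,beta=25))
save('w2',w['color'])
```

```text
t 4.725 tcp stage mm [-85.    4.9   3. ] yaw err deg -0.07 F [-6.6 -1.6  5.1] 1.0023945526022973
```

View pics/w2.png

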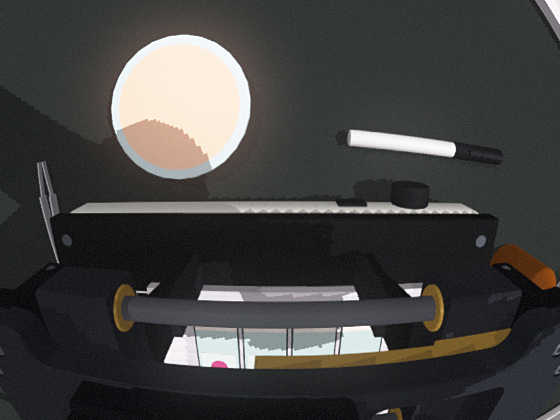

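The wrist picture shows the gripper hiding the carrier, with the near stage edge at row 210, so it is no use for the fit. I'll back off, rise clear and use the top view.

drive_tool(
  moves=[
    {"delta_pos": [6, 0, 0], "turn": 0, "claw": 1},
    {"delta_pos": [10, 0, 0], "turn": 0, "claw": 1},
    {"delta_pos": [60, 0, -50], "turn": 0, "claw": 0},
    {"delta_pos": [60, 0, -40], "turn": 0, "claw": 0},
    {"delta_pos": [0, 0, 0], "turn": 0, "claw": 0},
  ],
)

```text
time_s: 5.45
tcp_pos: [0.3967, -0.0606, 0.1327]
ee_rot: [[-0.953, 0.303, 0.006], [0.303, 0.953, 0.002], [-0.006, 0.004, -1.0]]
wrist_force: [0.6, 0.2, -0.3]
gripper_width: 0.744
gripper_force: 0.0
```

Run:
```python
from h import *
tcp()
b=shot('top')
im=b['color'][120:290,270:480]
save('t3c',cv2.convertScaleAbs(cv2.resize(im,None,fx=3.5,fy=3.5,interpolation=cv2.INTER_CUBIC),alpha=1.2,beta=25))
```

```text
t 5.45 tcp stage mm [-199.9    6.6   80.7] yaw err deg 0.16 F [ 0.6  0.4 -0.3] 0.7439540174468865
```

View pics/t3c.png

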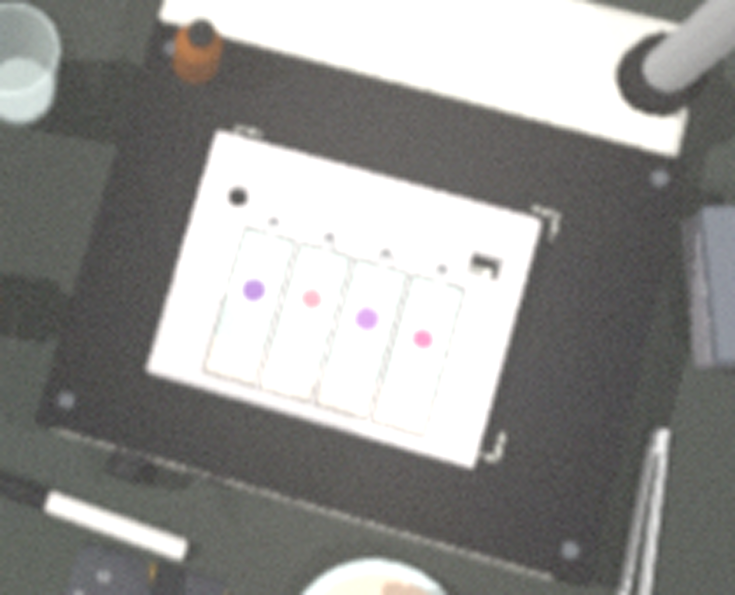

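The plate is now square with the stage, still propped up and too far left. In the crop its corners are at (215,131), (541,220), (474,467) and (148,372).

```bash
cat > m2.py <<'E'
from h import *
import sys
b=load('top')
def meas(cs,zf,zn=.060):
    P=[st(pt(b,270+u/3.5,120+v/3.5,z)) for (u,v),z in zip(cs,(zf,zf,zn,zn))]
    P=np.array(P); print(P.tolist())
    d=P[0]-P[1]+P[3]-P[2]; print('ctr',P.mean(0).round(1),'twist deg',round(np.degrees(np.arctan2(d[1],d[0]))-90,2))
E
python3 - <<'E'
from m2 import *
meas([(215,131),(541,220),(474,467),(148,372)],.070)
print(st(pt(b,270+237/3.5,120+197/3.5,.068)),st(pt(b,270+486/3.5,120+265/3.5,.068)))
for n,l in (('lines',[(237,130),(557,213),(497,458)]),):
    print([st(pt(b,270+u/3.5,120+v/3.5,.052)).tolist() for u,v in l])
print('screws',[st(pt(b,270+u/3.5,120+v/3.5,.053)).tolist() for u,v in [(170,48),(660,178),(570,550),(65,400)]])
E
```

```text
[[55.7, 96.9, 18.0], [55.6, -74.6, 18.0], [-74.4, -74.6, 8.0], [-74.5, 95.5, 8.0]]
ctr [-9.4 10.8 13. ] twist deg 0.0
[25.3 76.5 16. ] [ 25.8 -54.1  16. ]
[[65.1, 85.9, 0.0], [67.2, -86.0, 0.0], [-65.7, -86.5, 0.0]]
screws [[99.3, 132.8, 1.0], [99.8, -132.2, 1.0], [-100.2, -131.6, 1.0], [-99.9, 132.8, 1.0]]
```

drive_tool(
  moves=[
    {"delta_pos": [-48, 30, 0], "turn": 0, "claw": 0},
    {"delta_pos": [-48, 30, 0], "turn": 0, "claw": 0},
    {"delta_pos": [-48, 30, 0], "turn": 0, "claw": 0},
    {"delta_pos": [-47, 31, 0], "turn": 0, "claw": 0},
    {"delta_pos": [0, 0, 0], "turn": 0, "claw": 0},
    {"delta_pos": [0, 0, 30], "turn": 0, "claw": 0},
    {"delta_pos": [0, 0, 25], "turn": 0, "claw": 0},
    {"delta_pos": [0, 0, 15], "turn": 0, "claw": 0},
    {"delta_pos": [0, 0, 0], "turn": 0, "claw": 0},
    {"delta_pos": [0, 0, 0], "turn": 0, "claw": 0},
  ],
)

```text
time_s: 6.75
tcp_pos: [0.6176, -0.0044, 0.0611]
ee_rot: [[-0.952, 0.305, 0.002], [0.305, 0.952, 0.0], [-0.002, 0.001, -1.0]]
wrist_force: [0.2, 0.5, 0.4]
gripper_width: 0.007
gripper_force: 0.0
```

Run:
```python
from h import *
tcp()
```

```text
t 6.75 tcp stage mm [ -6.7 127.6   9.1] yaw err deg 0.04 F [0.1 0.6 0.4] 0.007306674738645207
```

drive_tool(
  moves=[
    {"delta_pos": [2, 0, 6], "turn": 0, "claw": 0},
    {"delta_pos": [0, -5, 0], "turn": 0, "claw": 0},
    {"delta_pos": [0, -5, 0], "turn": 0, "claw": 0},
    {"delta_pos": [0, -2, 0], "turn": 0, "claw": 0},
    {"delta_pos": [0, -2, 0], "turn": 0, "claw": 0},
    {"delta_pos": [0, -2, 0], "turn": 0, "claw": 0},
    {"delta_pos": [0, -2, 0], "turn": 0, "claw": 0},
    {"delta_pos": [0, -2, 0], "turn": 0, "claw": 0},
    {"delta_pos": [0, -2, 0], "turn": 0, "claw": 0},
    {"delta_pos": [0, -2, 0], "turn": 0, "claw": 0},
    {"delta_pos": [0, -2, 0], "turn": 0, "claw": 0},
    {"delta_pos": [0, 0, 0], "turn": 0, "claw": 0},
  ],
)

```text
time_s: 8.25
tcp_pos: [0.6072, -0.0287, 0.0543]
ee_rot: [[-0.952, 0.305, 0.0], [0.305, 0.952, -0.0], [-0.0, 0.0, -1.0]]
wrist_force: [0.5, 1.7, -1.3]
gripper_width: 0.007
gripper_force: 1.0
```

Run:
```python
from h import *
tcp()
```

```text
t 8.25 tcp stage mm [ -9.3 101.4   2.3] yaw err deg 0.03 F [-0.1  1.8 -1.3] 0.007251899839739457
```

Push on 1.5 mm more, then back off to the left, rise and return to the front.

drive_tool(
  moves=[
    {"delta_pos": [0, -1, 0], "turn": 0, "claw": 0},
    {"delta_pos": [0, -0.5, 0], "turn": 0, "claw": 0},
    {"delta_pos": [0, 0, 0], "turn": 0, "claw": 0},
    {"delta_pos": [0, 8, 0], "turn": 0, "claw": 0},
    {"delta_pos": [0, 10, -20], "turn": 0, "claw": 0},
    {"delta_pos": [0, 0, -58], "turn": 0, "claw": 0},
    {"delta_pos": [48, -30, 0], "turn": 0, "claw": 0},
    {"delta_pos": [48, -30, 0], "turn": 0, "claw": 0},
    {"delta_pos": [48, -30, 0], "turn": 0, "claw": 1},
    {"delta_pos": [47, -28, 0], "turn": 0, "claw": 1},
    {"delta_pos": [0, 0, 0], "turn": 0, "claw": 1},
  ],
)

```text
time_s: 9.62
tcp_pos: [0.3896, -0.0681, 0.1321]
ee_rot: [[-0.952, 0.306, -0.003], [0.306, 0.952, -0.0], [0.003, -0.001, -1.0]]
wrist_force: [0.5, -0.0, 0.9]
gripper_width: 0.26
gripper_force: 0.0
```

Run:
```python
from h import *
tcp()
b=shot('top')
im=b['color'][120:290,270:480]
save('t4c',cv2.convertScaleAbs(cv2.resize(im,None,fx=3.5,fy=3.5,interpolation=cv2.INTER_CUBIC),alpha=1.2,beta=15))
```

```text
t 9.625 tcp stage mm [-204.3   -2.7   80.1] yaw err deg -0.02 F [0.5 0.1 0.9] 0.26000191893662744
```

View pics/t4c.png

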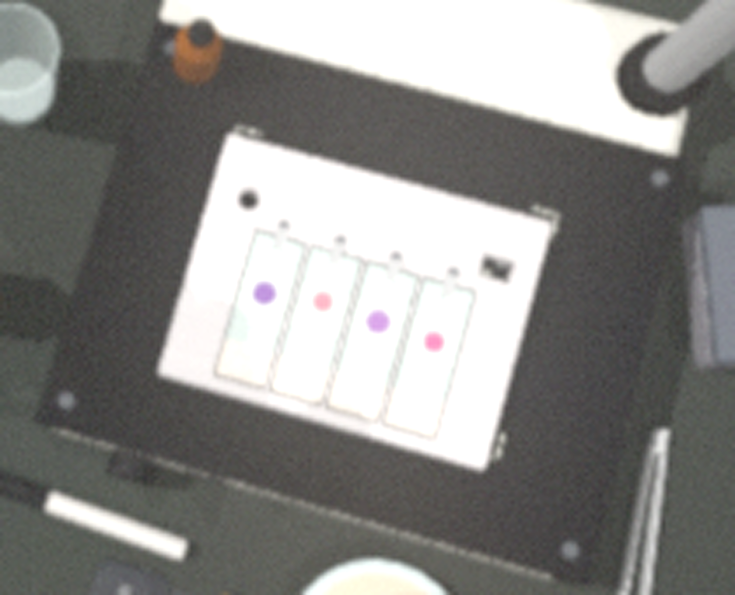

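The plate has moved right and is still propped. Its corners are now at crop (227,134), (550,222), (486,468) and (158,375), and the holes at (248,199) and (496,267).

Run:
```python
from m2 import *
meas([(227,134),(550,222),(486,468),(158,375)],.070)
print(st(pt(b,270+248/3.5,120+199/3.5,.068)),st(pt(b,270+496/3.5,120+267/3.5,.068)))
```

```text
[[55.9, 90.5, 18.0], [55.9, -79.2, 18.0], [-73.2, -80.4, 8.0], [-74.5, 90.1, 8.0]]
ctr [-9.   5.2 13. ] twist deg 0.22
[25.8 70.7 16. ] [ 26.1 -59.1  16. ]
```

drive_tool(
  moves=[
    {"delta_pos": [-49, 29, 0], "turn": 0, "claw": 0},
    {"delta_pos": [-49, 29, 0], "turn": 0, "claw": 0},
    {"delta_pos": [-49, 29, 0], "turn": 0, "claw": 0},
    {"delta_pos": [-48, 29, 0], "turn": 0, "claw": 0},
    {"delta_pos": [0, 0, 0], "turn": 0, "claw": 0},
    {"delta_pos": [0, 0, 30], "turn": 0, "claw": 0},
    {"delta_pos": [0, 0, 25], "turn": 0, "claw": 0},
    {"delta_pos": [0, 0, 16], "turn": 0, "claw": 0},
    {"delta_pos": [0, 0, 6], "turn": 0, "claw": 0},
    {"delta_pos": [0, 0, 0], "turn": 0, "claw": 0},
    {"delta_pos": [0, 0, 0], "turn": 0, "claw": 0},
  ],
)

```text
time_s: 11.05
tcp_pos: [0.6161, -0.0159, 0.0563]
ee_rot: [[-0.952, 0.305, 0.002], [0.305, 0.952, 0.0], [-0.002, 0.001, -1.0]]
wrist_force: [0.2, 0.0, -0.1]
gripper_width: 0.005
gripper_force: 0.0
```

Run:
```python
from h import *
tcp()
```

```text
t 11.05 tcp stage mm [ -4.7 116.2   4.3] yaw err deg 0.04 F [ 0.2  0.1 -0.1] 0.005151045981744103
```

Go from y 116 to 94.4, with x back by 4 mm.

drive_tool(
  moves=[
    {"delta_pos": [4, -5, 1.5], "turn": 0, "claw": 0},
    {"delta_pos": [0, -5, 0], "turn": 0, "claw": 0},
    {"delta_pos": [0, -2, 0], "turn": 0, "claw": 0},
    {"delta_pos": [0, -2, 0], "turn": 0, "claw": 0},
    {"delta_pos": [0, -2, 0], "turn": 0, "claw": 0},
    {"delta_pos": [0, -2, 0], "turn": 0, "claw": 0},
    {"delta_pos": [0, -2, 0], "turn": 0, "claw": 0},
    {"delta_pos": [0, -1.5, 0], "turn": 0, "claw": 0},
    {"delta_pos": [0, 0, 0], "turn": 0, "claw": 0},
    {"delta_pos": [0, 0, 0], "turn": 0, "claw": 0},
  ],
)

```text
time_s: 12.3
tcp_pos: [0.605, -0.0354, 0.0538]
ee_rot: [[-0.952, 0.305, 0.0], [0.305, 0.952, -0.0], [-0.0, -0.0, -1.0]]
wrist_force: [0.8, 1.8, 1.1]
gripper_width: 0.008
gripper_force: 1.1
```

Run:
```python
from h import *
tcp()
```

```text
t 12.3 tcp stage mm [-9.2 94.3  1.8] yaw err deg 0.03 F [0.2 1.9 1.1] 0.00792065402191492
```

drive_tool(
  moves=[
    {"delta_pos": [0, 8, 0], "turn": 0, "claw": 0},
    {"delta_pos": [0, 10, -20], "turn": 0, "claw": 0},
    {"delta_pos": [0, 0, -50], "turn": 0, "claw": 0},
    {"delta_pos": [32, -37, 0], "turn": 0, "claw": 0},
    {"delta_pos": [32, -37, 0], "turn": 0, "claw": 0},
    {"delta_pos": [32, -38, 0], "turn": 0, "claw": 1},
    {"delta_pos": [0, 0, 0], "turn": 0, "claw": 1},
    {"delta_pos": [0, 0, 0], "turn": 0, "claw": 1},
    {"delta_pos": [0, 0, 0], "turn": 0, "claw": 1},
    {"delta_pos": [0, 0, 0], "turn": 0, "claw": 1},
  ],
)

```text
time_s: 13.55
tcp_pos: [0.4855, -0.0951, 0.1235]
ee_rot: [[-0.953, 0.305, -0.0], [0.305, 0.953, -0.0], [0.0, -0.0, -1.0]]
wrist_force: [-0.3, 0.3, 0.0]
gripper_width: 0.492
gripper_force: 0.0
```

Run:
```python
from h import *
tcp()
```

```text
t 13.55 tcp stage mm [-104.8    1.    71.5] yaw err deg 0.07 F [-0.4  0.2  0. ] 0.4919922930889382
```

drive_tool(
  moves=[
    {"delta_pos": [0, 0, 30], "turn": 0, "claw": 1},
    {"delta_pos": [0, 0, 22], "turn": 0, "claw": 1},
    {"delta_pos": [0, 0, 12], "turn": 0, "claw": 1},
    {"delta_pos": [0, -1, 5], "turn": 0, "claw": 1},
    {"delta_pos": [-8, 0, 0], "turn": 0, "claw": 1},
    {"delta_pos": [-6, 0, 0], "turn": 0, "claw": 1},
    {"delta_pos": [-2, 0, 0], "turn": 0, "claw": 1},
    {"delta_pos": [-2, 0, 0], "turn": 0, "claw": 1},
    {"delta_pos": [-2, 0, 0], "turn": 0, "claw": 1},
    {"delta_pos": [-2, 0, 0], "turn": 0, "claw": 1},
    {"delta_pos": [-2, 0, 0], "turn": 0, "claw": 1},
    {"delta_pos": [-1, 0, 0], "turn": 0, "claw": 1},
  ],
)

```text
time_s: 15.05
tcp_pos: [0.5056, -0.1039, 0.0544]
ee_rot: [[-0.952, 0.306, -0.006], [0.306, 0.952, 0.0], [0.006, -0.002, -1.0]]
wrist_force: [-6.5, 3.5, 6.0]
gripper_width: 1.0
gripper_force: 3.5
```

Run:
```python
from h import *
tcp()
```

```text
t 15.05 tcp stage mm [-83.   -1.3   2.4] yaw err deg 0.0 F [-7.2  1.3  6. ] 0.9996653301580772
```

drive_tool(
  moves=[
    {"delta_pos": [-1, 0, 0], "turn": 0, "claw": 1},
    {"delta_pos": [-1, 0, 0], "turn": 0, "claw": 1},
    {"delta_pos": [-1, 0, 0], "turn": 0, "claw": 1},
    {"delta_pos": [-1, 0, 0], "turn": 0, "claw": 1},
  ],
)

```text
time_s: 15.55
tcp_pos: [0.5115, -0.1053, 0.0546]
ee_rot: [[-0.952, 0.306, -0.002], [0.306, 0.952, 0.0], [0.001, -0.0, -1.0]]
wrist_force: [-4.4, 3.2, 4.2]
gripper_width: 1.0
gripper_force: 2.4
```

drive_tool(
  moves=[
    {"delta_pos": [-1, 0, 0], "turn": 0, "claw": 1},
    {"delta_pos": [-1, 0, 0], "turn": 0, "claw": 1},
    {"delta_pos": [0, 0, 0], "turn": 0, "claw": 1},
  ],
)

```text
time_s: 15.92
tcp_pos: [0.5126, -0.1058, 0.0546]
ee_rot: [[-0.952, 0.305, -0.003], [0.305, 0.952, 0.0], [0.003, -0.001, -1.0]]
wrist_force: [-5.5, 2.9, 3.6]
gripper_width: 0.999
gripper_force: 2.8
```

Run:
```python
from h import *
tcp()
b=shot('top')
for u,v in [(341,165),(405,190),(330,222),(395,245)]: print(st(pt(b,u,v)))
```

```text
t 15.925 tcp stage mm [-75.7  -1.    2.6] yaw err deg 0.03 F [-6.1  1.1  3.6] 0.9991474405977088
[49.6 76.2  8.4]
[-64.8  25.2 367.6]
[-107.2   79.   348.8]
[-111.9   19.4  356.2]
```

The far left part now measures 8.4 mm above the stage, so it looks dropped there. I'll back off and check the whole plate.

drive_tool(
  moves=[
    {"delta_pos": [6, 0, 0], "turn": 0, "claw": 1},
    {"delta_pos": [10, 0, 0], "turn": 0, "claw": 1},
    {"delta_pos": [60, 0, -50], "turn": 0, "claw": 1},
    {"delta_pos": [60, 0, -40], "turn": 0, "claw": 1},
    {"delta_pos": [0, 0, 0], "turn": 0, "claw": 1},
    {"delta_pos": [0, 0, 0], "turn": 0, "claw": 1},
  ],
)

```text
time_s: 16.73
tcp_pos: [0.4041, -0.0702, 0.1299]
ee_rot: [[-0.952, 0.305, 0.003], [0.305, 0.952, 0.0], [-0.002, 0.001, -1.0]]
wrist_force: [0.4, 0.8, -1.0]
gripper_width: 1.003
gripper_force: 0.0
```

Run:
```python
from h import *
tcp()
b=shot('top')
for u,v in [(341,165),(380,178),(418,188),(325,222),(365,238),(405,248),(305,180)]:
    z=b['range_z'][v-3:v+4,u-3:u+4].mean(); b2=dict(b); b2['range_z']=np.full_like(b['range_z'],z); print(st(pt(b2,u,v)))
im=b['color'][120:290,270:480]
save('t5c',cv2.convertScaleAbs(cv2.resize(im,None,fx=3.5,fy=3.5,interpolation=cv2.INTER_CUBIC),alpha=1.2,beta=0))
```

```text
t 16.725 tcp stage mm [-189.9   -0.3   77.9] yaw err deg 0.06 F [ 0.1  0.9 -1. ] 1.003400683930122
[49.6 76.2  8.4]
[45.5  1.8  8. ]
[ 46.4 -68.1   7.6]
[-60.4  75.7   7.3]
[-67.4  -0.9   2. ]
[-64.8 -72.6   3.9]
[  5.9 132.4   0.6]
```

View pics/t5c.png

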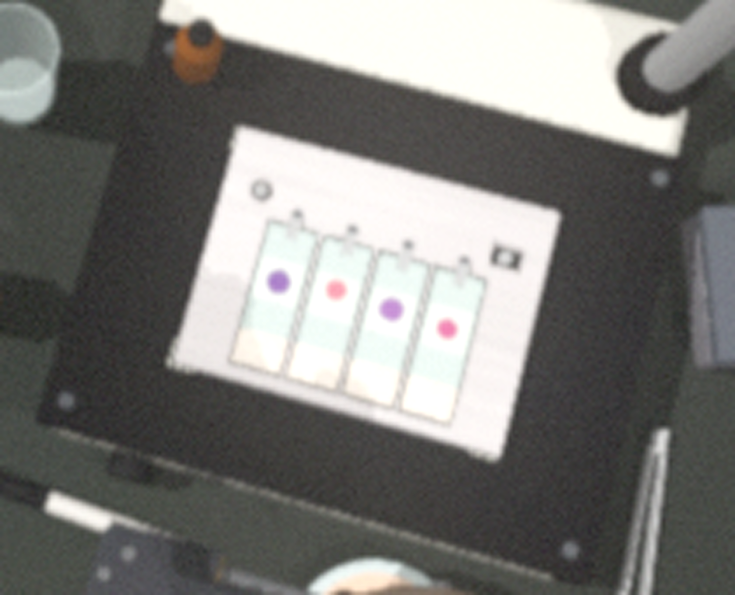

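The plate lies flat, about 8 mm high at left, middle and right of its far part. Both pins show inside their holes, at crop (261,190) and (506,257), and the plate fits the corner lines. The hand is clear, so I hand in.

```bash
python3 -c "
from h import *
print(ticket.finish_job())"
```

```text
the job is handed in; nothing more can be done
None
```

The carrier is seated flat on the stage with both pins showing in their holes, the hand is clear, and I handed the job in at about 17 s of the 64 s allowed; no verdict came back.

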